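# Lift the round coaster off the drying rack with the spatula

## Task

Slide the spatula's blade under the round coaster on the two-place drying rack, lift the coaster off on the blade and set it gently, lying flat, in the middle of the empty single stand. Its finish is delicate, so never touch it with the gripper, and leave the square coaster beside it in its place. Then draw the spatula right out from under it and lay it blade-flat on the shelf top, clear of the stand and the coaster, and let go.

Things in the scene. Friction and masses are not known exactly. Their poses are not given: they have to be found in the camera images.
- spatula: Loose spatula, level on the shelf top. Origin: under the blade's centre; x to the blade's tip, z up. Steel blade 80 long (x) x 46 x 3 thick; 20 wide neck back to x=-75, shank up to the handle: wooden bar along x, 22 wide x 22 tall, x=-190 to -85, centre at z=49; hold it at x=-125. A 14 mm foot at x=-180 reaches down to z=0. 140 g.
- round_coaster: Loose round wooden coaster, 104 diameter x 8, about 55 g. Origin: centre of its underside, 24 above the shelf top. It lies in the left or the right bay of a fixed wooden rack, on two runners along the coaster's starting x, like the stand's runners (same sizes, nothing between them under the coaster); open front at -x, roughly towards the robot.
- square_coaster: Loose square wooden coaster 96 x 96 x 8 in the rack's other bay (bay centres 130 apart), to be left there. Origin: centre of its underside, 24 above the shelf top; x along the runners.
- stand: Fixed empty wooden stand: two runners along x, tops 24 high, 14 wide, inner faces 72 apart, x=-55 to +65, nothing between them; rail 34 high across the back at x=+65 to +73. Origin: on the shelf top under the coaster's intended centre; x points from the open front (roughly facing the robot) to the back rail, z up.

How it is judged:
On the way:
1. the round coaster is carried level on the spatula, clear above the rack's runners (height (world z) of round_coaster above 0.04 m and contact force between spatula and round_coaster above 0.1 N and angle between round_coaster's own z axis and vertical below 0.3 rad), for 0.2 s.
At the end, for the whole second after the job is handed in: Round coaster at rest flat (0.1 rad) on the stand's runners, centred within 18 mm; spatula at rest level (0.12 rad) on the shelf top, not touching stand or coaster, blade centre over 90 mm from the coaster's centre; square coaster within 20 mm of its start (horizontal distance between round_coaster and stand below 0.018 m and z of round_coaster in the frame of stand between 0.019 and 0.029 m and angle between round_coaster's own z axis and vertical below 0.1 rad and linear speed of each of round_coaster, spatula below 0.02 m/s and contact force between spatula and round_coaster below 0.05 N and contact force between spatula and stand below 0.05 N and horizontal distance between spatula and round_coaster above 0.09 m and height (world z) of spatula below 0.008 m and angle between spatula's own z axis and vertical below 0.12 rad and distance of square_coaster from where it was at the start of the episode below 0.02 m).
It fails at once if the gripper's fingers touch the round coaster (contact force between the fingers and round_coaster above 0.3 N).
It fails at once if the square coaster is moved more than 20 mm (distance of square_coaster from where it was at the start of the episode above 0.02 m).
It fails at once if the round coaster is dropped or banged onto the stand (more than 15 N) (contact force between round_coaster and stand above 15 N).
It also fails if it takes over 64 s, if anything falls off the work surface, if the arm or the gripper's body presses on something with over 40 N, if the wrist force passes 120 N, or if a joint passes its speed limit or range.

## Robot

A 6-joint arm with a two-finger parallel gripper is mounted at the origin on the work surface. World frame = base frame: x ahead of the robot, y to its left, z up, the work surface at z = 0. Lengths are in m, angles in rad, forces in N, time in s.
With the tool pointing down it reaches from about 0.4 to 0.825 m from the base axis. Payload 7 kg.
Tool frame: the origin (TCP) lies at the very end of the fingers, on their centre line; the grasp point (between the pads) lies arm.hold_point_z behind it (arm.hold_point_z is the distance from the TCP to the grasp point, in m); z points along the fingers, y is the line along which they close (so a half turn about z gives the same grasp; the last joint's range is limited). The gripper opens to 88 mm and grips with 3 to 60 N. Pads are 19 mm wide; open, the fingers measure 130 mm over their backs; the gripper's body (78 mm by 193 mm) begins 47 mm behind the grasp point.
Start: joints at [1.54, 0.359, 0.012, 0, -1.224, -0.288], TCP at [0.212, 0.641, 0.227] pointing down, gripper open.
Joint ranges: [-3.07, 3.07], [-1.43, 2.12], [-1.02, 1.25], [-3.03, 1.67], [-3.05, -0], [-3.03, 3.03]. Speed limits (rad/s): [2.39, 2.39, 3.01, 3.14, 3.14, 3.14].

## Interface

Orientations are given as [roll, pitch, yaw] about the fixed x, y, z axes, in that order (R = Rz(yaw) Ry(pitch) Rx(roll)).
In Python, from station import arm, vision, job_done gives the robot as it stands (arm), with the cameras (vision) and the job as plain functions.
- The arm moves only by the tool nudge_tcp, called after "Call:" as a command line: name --argument value ..., lists and objects as JSON in quotes. Schema: {"type":"object","properties":{"plan":{"type":"array","items":{"type":"number"},"minItems":5,"maxItems":100},"grip_n":{"type":"number"},"only":{"type":"string"},"quiet":{"type":"boolean"},"lines":{"type":"string"}},"required":["plan"],"additionalProperties":false}. plan is one flat list of numbers that holds 1 to 20 rows one after another, with no inner brackets; each row has 5 numbers: the finger opening in m, then dx, dy, dz in a scale on which 1.0 is 0.8 m, then a turn about the tool's z in parts of the range, where 1.0 means 2 pi rad; each row is the pose to reach, as a shift and turn from the pose commanded when the call began, along the tool's axes at that moment; what a row does not reach only later rows make up. A row lasts 1/12 s, in which the tool goes at most 0.0417 m and 0.125 rad, less where a joint would pass 70% of its speed; a pose out of reach is approached as far as the arm can. The fingers move at their own pace and stop on an object; grip_n is the grip in N (left out, the last holds). Time passes only in rows, so rows that do not move let the fingers close. The tool returns the time, the measured TCP pose, the force, the opening and the grip force at its end. only (a regular expression) keeps the lines of the reply that match it, lines (a string "A,B") keeps lines A to B, and quiet returns only ok. A shift or turn number past 1, either way, is cut back to 1. Input that does not fit is refused with a message, and nothing moves.
- arm.get_state(): the state, without advancing time (a new reading comes with each control period).
- vision.grab_frame(name): name is "scene" or "top" or "wrist"; returns the picture (400x640x3 uint8, red, green, blue); there is no depth.
- vision.camera_params(name): a dict with "fx", "fy", "cx", "cy" (pixels), "D" ([k1, k2, p1, p2, k3] as OpenCV has them; the pictures are not rectified), "T" (4x4, takes a point from camera to world coordinates); the wrist camera has in their place "hand_eye" (4x4, takes a point from camera to tool coordinates, whose origin is the TCP and whose axes are the flange's). Camera axes: x right, y down, z forward; pixel columns grow to the right and rows downward; lengths in m; the calibration is good to about 2 mm. A picture is of the moment at which its call begins: read the wrist's pose just before it. camera_params takes no time and is no camera call.
- job_done(): hands the job in; it is judged then, once.
The state is a dict: "t": time; "q": joint angles; "qd": joint speeds; "joint_efforts": joint torques, N m; "eef_pos": TCP position; "ee_rot": TCP orientation; "force": force on the tool from outside, world axes, zero at the start; "moment": the same for the moment, N m; "width": finger opening in m; "gripper_force": force on a finger pad.
Only numpy, scipy, OpenCV 4.12 (cv2) and the standard library are available. Lean on these libraries where they do the work, as an engineer would, in place of code of your own. Each camera call takes 0.05 s, during which the arm holds its last target. There are 200 camera calls.

## Working session

There is one attempt and no reset: what is moved stays moved. The work goes in short steps, Python scripts to look and compute and a tool call to move; the robot and the scene stay as the last step left them, time stands still between calls to the robot, and variables do not carry over. Pictures are saved under pics/ and viewed, at most 12 in all, crops included, and the job is handed in when it is done.

```bash
ls; mkdir -p pics; python3 - <<'E'
from station import arm, vision, job_done
import cv2,numpy as np
s=arm.get_state();print(s, arm.hold_point_z)
a=vision.grab_frame("scene");b=vision.grab_frame("top")
cv2.imwrite("pics/scene0.png",a[:,:,::-1]);cv2.imwrite("pics/top0.png",b[:,:,::-1])
for n in("scene","top","wrist"):print(n,vision.camera_params(n))
E
```

```text
pics
station.py
{'t': 0.0, 'q': array([ 1.54011578e+00,  3.59397106e-01,  1.10385550e-02, -3.36997746e-04,
       -1.22413342e+00, -2.88108625e-01]), 'qd': array([-1.76006310e-03,  5.59589857e-05,  2.51203988e-04, -1.48750819e-04,
        1.41294036e-03,  2.67240040e-04]), 'joint_efforts': array([-2.43899194e-04, -5.82708764e+01,  2.93058425e+01,  6.99742019e+00,
        6.92840738e-03, -1.74475194e-04]), 'eef_pos': array([0.21142732, 0.64049488, 0.22560964]), 'ee_rot': array([ 3.13987687e+00, -1.78105279e-04, -3.18903791e-01]), 'force': array([ 0.44550332, -1.32040241,  0.62111248]), 'moment': array([ 0.04533769, -0.05755811, -0.01164605]), 'gripper_force': 0.0, 'width': 0.08729920636804803} 0.0188
scene {'fx': 412.72021935531126, 'fy': 412.72021935531126, 'cx': 319.4463739337272, 'cy': 195.9970177000792, 'D': array([0.01950368, 0.        , 0.        , 0.        , 0.        ]), 'T': array([[ 0.85669344,  0.31162428, -0.41105554,  1.05350547],
       [ 0.5157336 , -0.53253233,  0.67113945, -0.69794632],
       [-0.00975702, -0.78695592, -0.61693207,  0.66744009],
       [ 0.
[... 319 characters left out ...]
88999, -0.00283408, -0.01455941, -0.01523885],
       [ 0.01471659, -0.0669814 , -0.99764569,  1.00014134],
       [ 0.        ,  0.        ,  0.        ,  1.        ]])}
wrist {'fx': 280.3903346051483, 'fy': 280.3903346051483, 'cx': 316.598672321781, 'cy': 197.04436473361332, 'D': array([-0.018619,  0.      ,  0.      ,  0.      ,  0.      ]), 'hand_eye': array([[ 9.35124383e-04, -9.58589294e-01, -2.84790609e-01,
         7.67349468e-02],
       [ 9.99998643e-01,  5.10084806e-04,  1.56662919e-03,
        -2.60158484e-05],
       [-1.35648661e-03, -2.84791687e-01,  9.58588470e-01,
        -1.57981963e-01],
       [ 0.00000000e+00,  0.00000000e+00,  0.00000000e+00,
         1.00000000e+00]])}
```

View pics/top0.png

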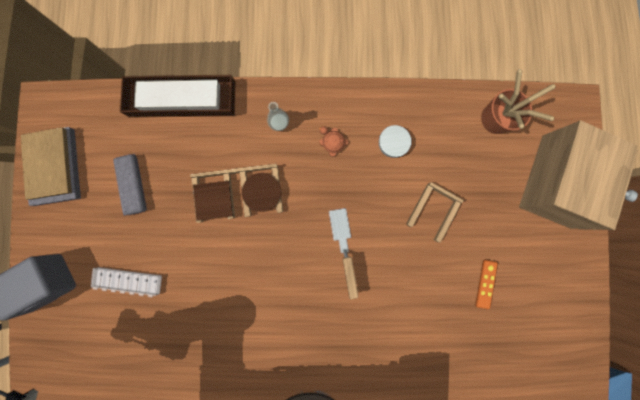

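View pics/scene0.png

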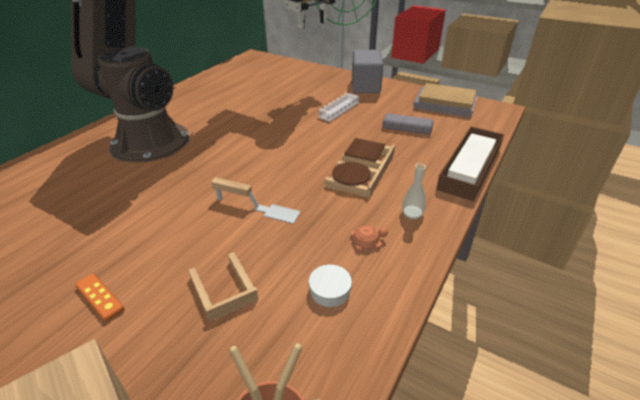

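Top view: spatula blade at about (341,223), handle (350,277). Round coaster (262,192) is in the right bay, with the square at (213,200), and the stand at (437,211). The scene view shows the same things: handle (233,186), round coaster (352,174), stand (225,290).

```bash
cat > h.py <<'E'
import cv2,numpy as np
from station import arm, vision, job_done
from scipy.spatial.transform import Rotation as R
def cam(n):
    p=vision.camera_params(n)
    K=np.array([[p['fx'],0,p['cx']],[0,p['fy'],p['cy']],[0,0,1]])
    if n=='wrist':
        s=arm.get_state();T=np.eye(4);T[:3,:3]=R.from_euler('xyz',s['ee_rot']).as_matrix();T[:3,3]=s['eef_pos'];T=T@p['hand_eye']
    else:T=p['T']
    return K,p['D'],T
def rays(c,px):
    K,D,T=c;u=cv2.undistortPoints(np.array(px,float).reshape(-1,1,2),K,D).reshape(-1,2)
    return T[:3,3],np.c_[u,np.ones(len(u))]@T[:3,:3].T
def plane(c,px,z):
    o,d=rays(c,px);return o+d*((z-o[2])/d[:,2])[:,None]
def tri(ca,pa,cb,pb):
    o1,d1=rays(ca,[pa]);o2,d2=rays(cb,[pb]);d1=d1[0];d2=d2[0]
    t=np.linalg.lstsq(np.c_[d1,-d2],o2-o1,rcond=None)[0]
    a=o1+t[0]*d1;b=o2+t[1]*d2;return (a+b)/2,np.linalg.norm(a-b)
def blobs(im,lo,hi,box,amin=40):
    m=cv2.inRange(cv2.cvtColor(im,cv2.COLOR_RGB2HSV),lo,hi);k=np.zeros_like(m);x0,y0,x1,y1=box;k[y0:y1,x0:x1]=m[y0:y1,x0:x1]
    cs=[c for c in cv2.findContours(k,cv2.RETR_EXTERNAL,cv2.CHAIN_APPROX_NONE)[0] if cv2.contourArea(c)>amin]
    return sorted(cs,key=cv2.contourArea,reverse=True)
E
python3 - <<'E'
from h import *
for n,pts in(('top',dict(blade=(341,220),handle=(350,277),coaster=(262,192),sq=(213,200),runner=(280,195),stand=(420,205),table=(300,250),table2=(390,200))),('scene',dict(blade=(283,213),handle=(232,186),coaster=(352,174),sq=(365,149),stand=(200,290),table=(270,270)))):
    im=cv2.cvtColor(cv2.imread(f'pics/{n}0.png'),cv2.COLOR_BGR2HSV)
    for k,(u,v) in pts.items():print(n,k,im[v-1:v+2,u-1:u+2].reshape(-1,3).mean(0).round())
t=cv2.imread('pics/top0.png')[150:310,180:480];cv2.imwrite('pics/crop.png',cv2.resize(t,(800,427),interpolation=cv2.INTER_CUBIC))
E
```

```text
top blade [ 86.  10. 198.]
top handle [ 16. 100. 185.]
top coaster [ 10. 142.  87.]
top sq [ 10. 142.  90.]
top runner [ 11. 138.  81.]
top stand [ 16.  98. 202.]
top table [ 12. 141. 167.]
top table2 [ 12. 138. 164.]
scene blade [ 58.   5. 212.]
scene handle [ 16. 100. 187.]
scene coaster [ 11. 135. 106.]
scene sq [ 11. 136. 107.]
scene stand [ 17.  97. 225.]
scene table [ 12. 133. 179.]
```

View pics/crop.png

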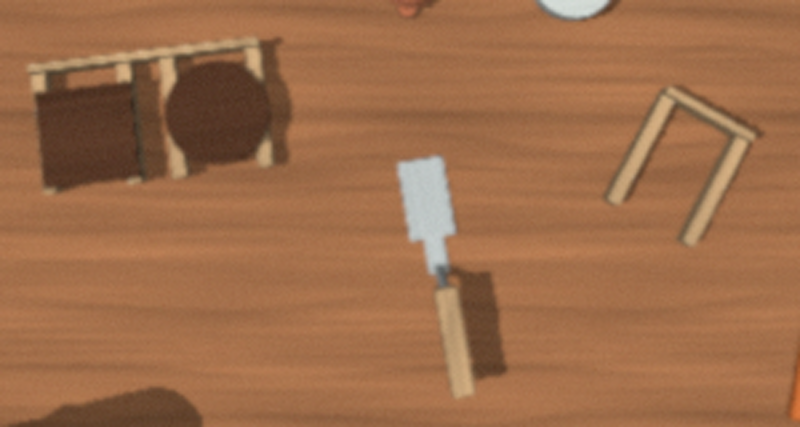

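The crop shows the spatula pointing mostly +x with yaw about +0.15, the coaster flush on its two runners, and the stand turned by about -0.5 rad with its rail at the back (crop (710,112)).

```bash
python3 - <<'E'
from h import *
t=cv2.imread('pics/top0.png')[:,:,::-1].copy();s=cv2.imread('pics/scene0.png')[:,:,::-1].copy()
ct,cs=cam('top'),cam('scene')
W=((13,60,140),(22,118,255));D=((0,60,40),(25,255,112));B=((0,0,150),(180,50,255))
def show(nm,im,c,rng,box,z):
    bs=blobs(im,*rng,box,30);out=[]
    for b in bs:
        p=plane(c,b.reshape(-1,2).astype(float),z)[:,:2]
        (r,sz,a)=cv2.minAreaRect((p*1000).astype(np.float32))
        m=cv2.moments(b);print(nm,'cen',np.round([m['m10']/m['m00'],m['m01']/m['m00']],1),'rect',np.round(r,1),np.round(sz,1),round(a,1))
        bx=cv2.boxPoints((r,sz,a));print('   ',bx.round(0).tolist())
show('handle t',t,ct,W,(335,250,365,305),.06)
show('blade t',t,ct,B,(325,205,352,255),.003)
show('coaster t',t,ct,D,(236,165,296,225),.032)
show('stand t',t,ct,W,(400,175,470,250),.024)
show('rack t',t,ct,W,(185,160,290,225),.024)
show('handle s',s,cs,W,(205,175,260,200),.06)
show('blade s',s,cs,B,(255,200,305,225),.003)
show('coaster s',s,cs,((0,60,40),(25,255,125)),(325,160,378,192),.032)
show('stand s',s,cs,W,(180,250,265,325),.024)
E
```

```text
handle t cen [350.1 277.9] rect [ 429.7 -102.6] [103.8  23.3] 10.1
    [[377.0, -100.0], [381.0, -123.0], [483.0, -105.0], [479.0, -82.0]]
blade t cen [339.9 226.6] rect [547.9 -82.3] [115.3  47.1] 10.1
    [[487.0, -69.0], [495.0, -116.0], [609.0, -95.0], [601.0, -49.0]]
coaster t cen [264.3 191.3] rect [651.3 118. ] [118.1 121.6] 9.4
    [[583.0, 168.0], [603.0, 48.0], [720.0, 68.0], [700.0, 188.0]]
coaster t cen [237.9 201.4] rect [632.  186.4] [94.3 13.1] 1.0
    [[585.0, 192.0], [585.0, 179.0], [679.0, 181.0], [679.0, 194.0]]
stand t cen [436.7 209. ] rect [ 596.5 -333.3] [103.5 133.1] 61.5
    [[513.0, -347.0], [630.0, -411.0], [680.0, -320.0], [563.0, -256.0]]
rack t cen [236.3 172.7] rect [687.1 201.4] [ 50.8 232.1] 6.8
    [[648.0, 314.0], [676.0, 83.0], [726.0, 89.0], [698.0, 320.0]]
rack t cen [245.8 210. ] rect [604.9 168.1] [41. 14.] 8.0
    [[584.0, 172.0], [586.0, 158.0], [626.0, 164.0], [624.0, 178.0]]
rack t cen [278.8 207.6] rect [608.9  82.2] [26.3 13.1] 0.5
    [[596.0, 89.0], [596.0, 76.0], [622.0, 76.0], [622.0, 89.0]]
handle s cen [230.3 183.7] rect [ 433.  -115.5] [106.4  45.7] 10.8
    [[376.0, -103.0], [385.0, -148.0], [490.0, -128.0], [481.0, -83.0]]
blade s cen [279.3 212.7] rect [551.  -84.1] [110.7  48. ] 10.3
    [[492.0, -70.0], [501.0, -118.0], [610.0, -98.0], [601.0, -51.0]]
coaster s cen [351.4 173.6] rect [650.6 122.4] [102.4 116.7] 43.9
    [[573.0, 129.0], [654.0, 45.0], [728.0, 116.0], [647.0, 200.0]]
coaster s cen [373.8 185.4] rect [727.5 107.9] [10.8 65.1] 4.5
    [[719.0, 140.0], [725.0, 75.0], [735.0, 76.0], [730.0, 141.0]]
stand s cen [222.1 284.3] rect [ 594.1 -330.8] [103.5 121.8] 61.2
    [[516.0, -347.0], [623.0, -406.0], [672.0, -315.0], [566.0, -256.0]]
```

The rows are not in the units I measure in: shifts go in shares of 0.8 m and turns go in shares of 2 pi rad. I convert before sending: 0.61 m / 0.8 = 0.7625, 0.35 m / 0.8 = 0.4375, -0.45 rad / 6.2832 = -0.0716.

Call:
nudge_tcp --plan '[0.088,0.7625,0.4375,0.025,-0.0716,0.088,0.7625,0.4375,0.025,-0.0716,0.088,0.7625,0.4375,0.025,-0.0716,0.088,0.7625,0.4375,0.025,-0.0716,0.088,0.7625,0.4375,0.025,-0.0716,0.088,0.7625,0.4375,0.025,-0.0716,0.088,0.7625,0.4375,0.025,-0.0716,0.088,0.7625,0.4375,0.025,-0.0716,0.088,0.7625,0.4375,0.025,-0.0716,0.088,0.7625,0.4375,0.025,-0.0716,0.088,0.7625,0.4375,0.025,-0.0716,0.088,0.7625,0.4375,0.025,-0.0716,0.088,0.7625,0.4375,0.025,-0.0716,0.088,0.7625,0.4375,0.025,-0.0716,0.088,0.7625,0.4375,0.025,-0.0716,0.088,0.7625,0.4375,0.025,-0.0716,0.088,0.7625,0.4375,0.025,-0.0716,0.088,0.7625,0.4375,0.025,-0.0716,0.088,0.7625,0.4375,0.025,-0.0716,0.088,0.7625,0.4375,0.025,-0.0716]' --grip_n 60

```text
t: 1.77
eef_pos: [0.6808, 0.117, 0.2058]
ee_rot: [3.141, 0.001, 0.13]
force: [0.3, 1.3, 0.9]
width: 0.0875
gripper_force: 0.0
```

```bash
python3 - <<'E'
from h import *
import pickle
c=cam('wrist');im=vision.grab_frame('wrist');pickle.dump(c,open('w1.pkl','wb'))
cv2.imwrite('pics/w1.png',im[:,:,::-1])
E
```

```text
(no output)
```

View pics/w1.png

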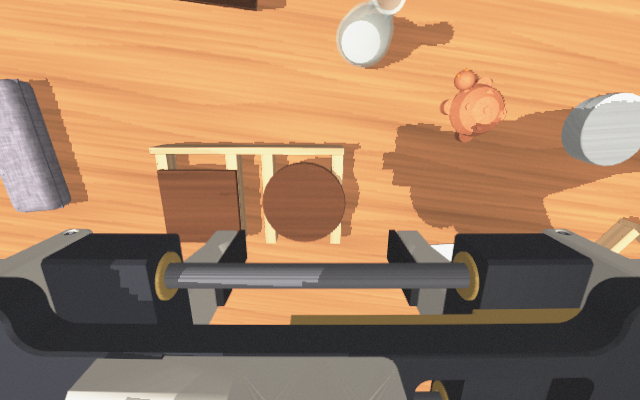

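Wrist view: the round coaster is fully visible at about (304,202), its runners at x≈268 and 337, with the back rail along row 150 and the square coaster at (200,205).

```bash
python3 - <<'E'
from h import *
import pickle
c=pickle.load(open('w1.pkl','rb'));im=cv2.imread('pics/w1.png')[:,:,::-1].copy()
h=cv2.cvtColor(im,cv2.COLOR_RGB2HSV)
for q in((304,202),(200,205),(355,190),(268,240),(250,150),(300,120),(253,200)):print(q,h[q[1],q[0]])
for lo,hi in(((0,60,40),(25,255,140)),((0,60,40),(25,255,125))):
  for b in blobs(im,lo,hi,(250,155,372,246))[:1]:
    b=cv2.convexHull(b)
    print(cv2.fitEllipse(b)); e=cv2.minEnclosingCircle((plane(c,b.reshape(-1,2),.032)[:,:2]*1000).astype(np.float32));print(e)
t=cv2.imread('pics/top0.png')[:,:,::-1].copy();s=cv2.imread('pics/scene0.png')[:,:,::-1].copy()
ct,cs=cam('top'),cam('scene')
print('handle',tri(ct,(350.1,277.9),cs,(230.3,183.7)))
for b in blobs(im,(14,30,200),(30,160,255),(145,140,355,250),20):
    r=cv2.minAreaRect((plane(c,b.reshape(-1,2),.026)[:,:2]*1000).astype(np.float32));print('wood',np.round(r[0],1),np.round(r[1],1),r[2],b.reshape(-1,2).min(0),b.reshape(-1,2).max(0))
# coaster hull in top/scene with tight V
for n,i,cc,box,v in(('t',t,ct,(236,165,296,225),100),('s',s,cs,(325,160,378,192),115)):
  b=cv2.morphologyEx(cv2.inRange(cv2.cvtColor(i,cv2.COLOR_RGB2HSV),(0,60,40),(25,255,v)),cv2.MORPH_OPEN,np.ones((5,5)))
  k=np.zeros_like(b);k[box[1]:box[3],box[0]:box[2]]=b[box[1]:box[3],box[0]:box[2]]
  q=max(cv2.findContours(k,0,1)[0],key=cv2.contourArea);print(n,cv2.fitEllipse(q),cv2.minEnclosingCircle((plane(cc,q.reshape(-1,2).astype(float),.032)[:,:2]*1000).astype(np.float32)))
E
```

```text
(304, 202) [ 10 136 148]
(200, 205) [ 11 135 151]
(355, 190) [ 12 139 185]
(268, 240) [ 23  75 246]
(250, 150) [ 25  58 247]
(300, 120) [ 15 130 242]
(253, 200) [ 11 138 170]
((304.0488586425781, 219.03724670410156), (17.659881591796875, 79.28697204589844), 88.32337188720703)
((631.4754028320312, 125.56734466552734), 47.311431884765625)
handle (array([ 0.42855321, -0.10295337,  0.05639795]), np.float64(0.0007548386985503378))
wood [683.9 201. ] [ 65.5 255.2] 7.395252227783203 [145 140] [354 193]
wood [610.8 131.9] [ 57.7 137.6] 7.474889755249023 [246 208] [350 249]
wood [608.3 316.4] [26.2 57.6] 87.43208312988281 [145 191] [165 232]
wood [611.1  83.2] [28.4 13.2] 8.904122352600098 [330 223] [340 243]
wood [568.1 268.1] [ 8.8 31. ] 7.646780014038086 [181 243] [204 249]
wood [643.9 319.8] [ 5.3 16.5] 2.043271064758301 [145 184] [158 189]
wood [617.1  61.6] [17.1  5.3] 9.501616477966309 [350 225] [354 237]
t ((261.7477111816406, 192.16636657714844), (38.0004997253418, 39.30387878417969), 74.05020904541016) ((645.8935546875, 127.29035949707031), 55.7712287902832)
s ((351.30621337890625, 173.6916046142578), (22.799236297607422, 37.401275634765625), 91.79166412353516) ((652.7058715820312, 121.45469665527344), 55.611995697021484)
```

```bash
python3 - <<'E'
from h import *
import pickle
c=pickle.load(open('w1.pkl','rb'));im=cv2.imread('pics/w1.png')[:,:,::-1].copy()
m=cv2.inRange(cv2.cvtColor(im,cv2.COLOR_RGB2HSV),(0,60,40),(25,255,160));k=np.zeros_like(m);k[157:243,258:350]=m[157:243,258:350]
k=cv2.morphologyEx(k,cv2.MORPH_OPEN,np.ones((7,7)));q=max(cv2.findContours(k,0,1)[0],key=cv2.contourArea)
e=cv2.fitEllipse(q);print(e);ct,cs=cam('top'),cam('scene')
print('wrist top-face',plane(c,[e[0]],.032),'top',plane(ct,[(261.75,192.17)],.032),'scene',plane(cs,[(351.3,173.2)],.032))
print(tri(c,e[0],cs,(351.3,173.5)),tri(ct,(261.75,192.17),cs,(351.3,173.5)))
# rail line front-back: rail light top, and runners either side of the coaster
L=cv2.inRange(cv2.cvtColor(im,cv2.COLOR_RGB2HSV),(18,30,215),(32,100,255))
r=np.array([(u,np.nonzero(L[140:160,u])[0].mean()+140) for u in range(155,340,4) if L[140:160,u].any()])
p=plane(c,r,.034);f=np.polyfit(p[:,1],p[:,0],1);print('rail yaw',np.degrees(-np.arctan(f[0])),p[:2],p[-2:])
for u0,u1,v0,v1 in((260,278,225,243),(328,345,225,243)):
  y,x=np.nonzero(L[v0:v1,u0:u1]);print('runner',plane(c,[(x.mean()+u0,y.mean()+v0)],.024),len(x))
# stand from top: runner corners
t=cv2.imread('pics/top0.png')[:,:,::-1].copy()
b=blobs(t,(13,60,140),(22,118,255),(400,175,470,250),30)[0]
print(plane(ct,cv2.approxPolyDP(b,2,True).reshape(-1,2).astype(float),.024).round(3)[:,:2].tolist())
E
```

```text
((303.8861083984375, 201.15696716308594), (78.7358627319336, 81.7813949584961), 92.62518310546875)
wrist top-face [[0.65146168 0.12868765 0.032     ]] top [[0.64721781 0.12562447 0.032     ]] scene [[0.65273962 0.12132551 0.032     ]]
(array([0.64925179, 0.12869621, 0.02530025]), np.float64(0.00014649061897153664)) (array([0.648704  , 0.12713056, 0.02589636]), np.float64(0.0022606522688652917))
rail yaw 7.243762798782111 [[0.68891853 0.30967637 0.034     ]
 [0.68833383 0.30498624 0.034     ]] [[0.71449304 0.09931086 0.034     ]
 [0.71510765 0.09465325 0.034     ]]
runner [[0.59784893 0.16813522 0.024     ]] 165
runner [[0.60780722 0.08175746 0.024     ]] 145
[[0.677, -0.323], [0.562, -0.259], [0.562, -0.273], [0.658, -0.323], [0.663, -0.334], [0.629, -0.39], [0.525, -0.334], [0.52, -0.345], [0.631, -0.407]]
```

In the tool's units: 0.45 m / 0.8 = 0.5625, -0.125 m / 0.8 = -0.1563, 0.63 rad / 6.2832 = 0.1003.

Call:
nudge_tcp --plan '[0.088,-0.1563,0.5625,0,0.1003,0.088,-0.1563,0.5625,0,0.1003,0.088,-0.1563,0.5625,0,0.1003,0.088,-0.1563,0.5625,0,0.1003,0.088,-0.1563,0.5625,0,0.1003,0.088,-0.1563,0.5625,0,0.1003,0.088,-0.1563,0.5625,0,0.1003,0.088,-0.1563,0.5625,0,0.1003,0.088,-0.1563,0.5625,0,0.1003,0.088,-0.1563,0.5625,0,0.1003,0.088,-0.1563,0.5625,0,0.1003,0.088,-0.1563,0.5625,0,0.1003,0.088,-0.1563,0.5625,0,0.1003,0.088,-0.1563,0.5625,0,0.1003,0.088,-0.1563,0.5625,0,0.1003]' --grip_n 60

```text
t: 3.07
eef_pos: [0.6165, -0.3434, 0.2069]
ee_rot: [-3.141, -0.0, -0.497]
force: [-0.1, 0.5, -0.3]
width: 0.0875
gripper_force: 0.0
```

```bash
python3 - <<'E'
from h import *
import pickle
c=cam('wrist');im=vision.grab_frame('wrist');pickle.dump(c,open('w2.pkl','wb'))
cv2.imwrite('pics/w2.png',im[:,:,::-1])
L=cv2.inRange(cv2.cvtColor(im,cv2.COLOR_RGB2HSV),(18,30,215),(32,100,255))
for b in sorted(cv2.findContours(L,0,1)[0],key=cv2.contourArea)[-4:]:
  print(cv2.contourArea(b),b.reshape(-1,2).min(0),b.reshape(-1,2).max(0),(plane(c,cv2.approxPolyDP(b,2,True).reshape(-1,2).astype(float),.024)[:,:2]*1000).round().tolist())
E
```

```text
0.0 [144 134] [144 134] [[762.0, -188.0]]
653.5 [618  30] [639  73] [[594.0, -739.0], [591.0, -719.0], [560.0, -708.0], [552.0, -731.0]]
2069.0 [274 147] [358 242] [[674.0, -318.0], [565.0, -259.0], [558.0, -269.0], [661.0, -326.0], [625.0, -391.0], [524.0, -334.0], [517.0, -344.0], [625.0, -406.0]]
```

View pics/w2.png

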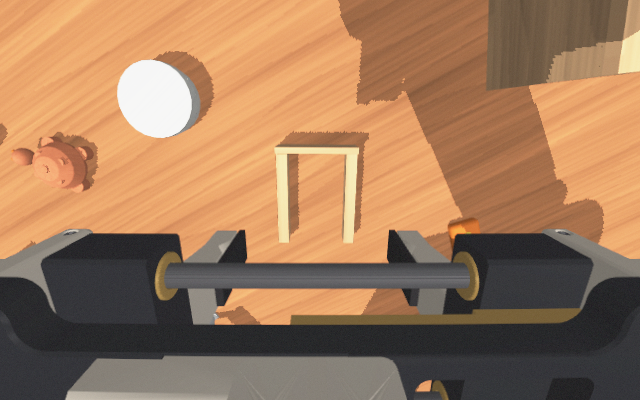

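The stand is clear and empty: runner fronts at (284,240) and (348,240), rail on row 149. From this, stand origin ≈ (0.589, -0.328) and yaw ≈ -0.503. Next I go to the spatula.

In the tool's units: -0.2685 m / 0.8 = -0.3356, -0.13 m / 0.8 = -0.1625, -0.673 rad / 6.2832 = -0.1071.

Call:
nudge_tcp --plan '[0.088,-0.3356,-0.1625,0.0625,-0.1071,0.088,-0.3356,-0.1625,0.0625,-0.1071,0.088,-0.3356,-0.1625,0.0625,-0.1071,0.088,-0.3356,-0.1625,0.0625,-0.1071,0.088,-0.3356,-0.1625,0.0625,-0.1071,0.088,-0.3356,-0.1625,0.0625,-0.1071,0.088,-0.3356,-0.1625,0.0625,-0.1071,0.088,-0.3356,-0.1625,0.0625,-0.1071,0.088,-0.3356,-0.1625,0.0625,-0.1071,0.088,-0.3356,-0.1625,0.0625,-0.1071,0.088,-0.3356,-0.1625,0.0625,-0.1071,0.088,-0.3356,-0.1625,0.0625,-0.1071]' --grip_n 60

```text
t: 4.12
eef_pos: [0.4434, -0.1026, 0.1568]
ee_rot: [3.141, -0.001, 0.174]
force: [0.2, 0.6, -0.4]
width: 0.0875
gripper_force: 0.0
```

```bash
python3 - <<'E'
from h import *
import pickle
c2=pickle.load(open('w2.pkl','rb'));cs=cam('scene');s=cv2.imread('pics/scene0.png')[:,:,::-1].copy()
b=blobs(s,(13,60,140),(22,118,255),(180,250,265,325),30)[0];print(cv2.approxPolyDP(b,2,True).reshape(-1,2).tolist())
c=cam('wrist');im=vision.grab_frame('wrist');cv2.imwrite('pics/w3.png',im[:,:,::-1])
for b in blobs(im,(0,0,120),(180,50,255),(250,0,400,235),200):
  r=cv2.minAreaRect((plane(c,b.reshape(-1,2).astype(float),.003)[:,:2]*1000).astype(np.float32));print(r,b.reshape(-1,2).min(0),b.reshape(-1,2).max(0))
E
```

```text
[[234, 252], [228, 256], [246, 289], [215, 304], [211, 304], [195, 269], [188, 270], [206, 311], [256, 290]]
((537.7515258789062, -83.30419921875), (131.574462890625, 45.778141021728516), 10.060647964477539) [291  24] [336 157]
```

View pics/w3.png

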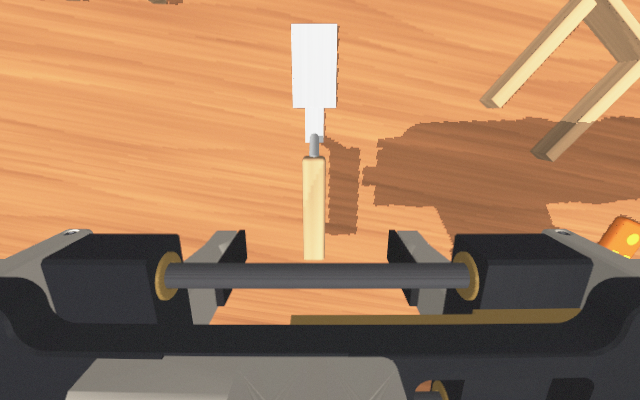

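The handle lies between the fingers, its axis at column 314 with the blade straight ahead at (314,65). I'll go down and grip.

In the tool's units: 0.127 m / 0.8 = 0.1588, -0.003 m / 0.8 = -0.0038.

Call:
nudge_tcp --plan '[0.088,-0.0038,-0.0025,0.05,0,0.088,-0.0038,-0.0025,0.1,0,0.088,-0.0038,-0.0025,0.1375,0,0.088,-0.0038,-0.0025,0.1588,0,0.088,-0.0038,-0.0025,0.1588,0,0.02,-0.0038,-0.0025,0.1588,0,0,-0.0038,-0.0025,0.1588,0,0,-0.0038,-0.0025,0.1588,0,0,-0.0038,-0.0025,0.1588,0,0,-0.0038,-0.0025,0.1588,0,0,-0.0038,-0.0025,0.1588,0,0,-0.0038,-0.0025,0.1588,0,0,-0.0038,-0.0025,0.1588,0,0,-0.0038,-0.0025,0.1588,0,0,-0.0038,-0.0025,0.1588,0]' --grip_n 60

```text
t: 5.42
eef_pos: [0.4392, -0.101, 0.0296]
ee_rot: [3.142, -0.0, 0.174]
force: [0.4, 0.5, -0.4]
width: 0.0264
gripper_force: 0.0
```

```bash
python3 - <<'E'
from h import *
import pickle
c2=pickle.load(open('w2.pkl','rb'));cs=cam('scene')
o=c2; 
def proj(c,p):
    K,D,T=c;M=np.linalg.inv(T);return cv2.projectPoints(np.array([p]),cv2.Rodrigues(M[:3,:3])[0],M[:3,3],K,D)[0].ravel()
for p,q in(((.565,-.259,.024),(234,252)),((.517,-.344,.024),(188,270))):print(tri(c2,proj(c2,p),cs,q))
E
```

```text
(array([ 0.56446199, -0.25768719,  0.02152165]), np.float64(0.0010802469939606603))
(array([ 0.51418256, -0.34354186,  0.01861822]), np.float64(0.0004068595138263707))
```

In the tool's units: -0.06 m / 0.8 = -0.075, -0.03 m / 0.8 = -0.0375.

Call:
nudge_tcp --plan '[0,0,0,0,0,0,0,0,0,0,0,0,0,0,0,0,0,0,0,0,0,0,0,-0.0125,0,0,0,0,-0.0375,0,0,0,0,-0.075,0,0,0,0,-0.075,0,0,0,0,-0.075,0]' --grip_n 60

```text
t: 6.17
eef_pos: [0.4402, -0.1008, 0.0908]
ee_rot: [-3.141, -0.003, 0.174]
force: [-1.0, 0.6, -1.1]
width: 0.0216
gripper_force: 60.0
```

```bash
python3 - <<'E'
from h import *
s=arm.get_state();print(s['eef_pos'],s['ee_rot'],s['force'],s['moment'])
ct,cs=cam('top'),cam('scene');t=vision.grab_frame('top');q=vision.grab_frame('scene')
cv2.imwrite('pics/top1.png',t[:,:,::-1]);cv2.imwrite('pics/scene1.png',q[:,:,::-1])
for nm,im,c,box in(('t',t,ct,(315,180,362,260)),('s',q,cs,(255,175,312,225))):
  for b in blobs(im,(0,0,140),(180,50,255),box,60):print(nm,b.reshape(-1,2).min(0),b.reshape(-1,2).max(0),cv2.approxPolyDP(b,2,True).reshape(-1,2).tolist())
E
```

```text
[ 0.44020885 -0.10080992  0.09077899] [-3.14145456 -0.00345893  0.17422778] [-0.9648198   0.58707027 -1.14976632] [-0.08674764  0.093405    0.05297206]
t [330 207] [352 254] [[331, 209], [334, 238], [340, 241], [342, 252], [345, 254], [346, 250], [349, 251], [348, 239], [352, 237], [348, 209]]
s [255 186] [298 203] [[255, 186], [255, 191], [261, 192], [262, 196], [292, 203], [298, 194], [296, 191], [274, 186]]
```

View pics/scene1.png

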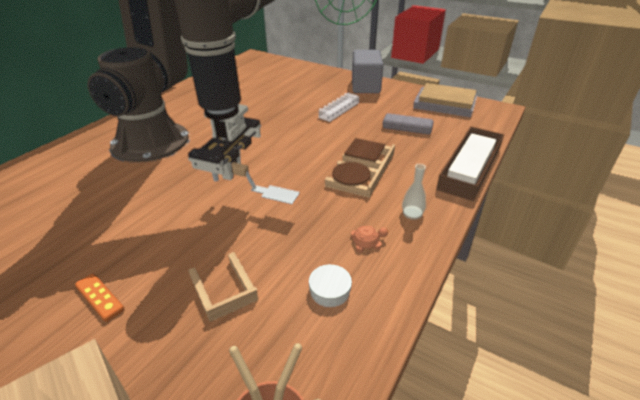

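The spatula is lifted clear of the shelf, with its blade tip around (295,198) in the scene view. Next I check the blade's tip height for droop.

```bash
python3 - <<'E'
from h import *
ct,cs=cam('top'),cam('scene')
print('tip',tri(ct,(339.7,208.3),cs,(295.5,198.7)),plane(ct,[(339.7,208.3)],.064))
print('back',tri(ct,(334,238),cs,(268,186)))
# reference: same on the first pictures
t=cv2.imread('pics/top0.png')[:,:,::-1].copy();s=cv2.imread('pics/scene0.png')[:,:,::-1].copy()
for nm,im,box in(('t',t,(325,205,352,255)),('s',s,(250,200,305,225))):
  b=blobs(im,(0,0,140),(180,50,255),box,60)[0];print(nm,cv2.approxPolyDP(b,2,True).reshape(-1,2).tolist())
E
```

```text
tip (array([ 0.60500552, -0.07580568,  0.06065784]), np.float64(0.001617592875019508)) [[ 0.60420444 -0.07605946  0.064     ]]
back (array([ 0.5248471 , -0.06534012,  0.06148958]), np.float64(0.01159716818710848))
t [[344, 208], [329, 212], [333, 238], [339, 240], [341, 252], [347, 248], [346, 238], [350, 237]]
s [[256, 208], [263, 211], [265, 216], [293, 222], [299, 213], [276, 205], [266, 207], [257, 204]]
```

In the tool's units: -0.2025 m / 0.8 = -0.2531, 0.052 m / 0.8 = 0.065, 0.049 rad / 6.2832 = 0.0078.

Call:
nudge_tcp --plan '[0,0.0025,-0.0313,0,0.0016,0,0.0038,-0.0625,0,0.0032,0,0.0063,-0.1,0,0.0048,0,0.0075,-0.1375,0,0.0064,0,0.01,-0.175,0,0.0078,0,0.0125,-0.2125,0,0.0078,0,0.0148,-0.2375,0,0.0078,0,0.0148,-0.2531,0,0.0078,0,0.0148,-0.2531,0,0.0078,0,0.0148,-0.2531,0.025,0.0078,0,0.0148,-0.2531,0.05,0.0078,0,0.0148,-0.2531,0.065,0.0078,0,0.0148,-0.2531,0.065,0.0078,0,0.0148,-0.2531,0.065,0.0078]' --grip_n 60

```text
t: 7.43
eef_pos: [0.4149, 0.0993, 0.0366]
ee_rot: [3.14, 0.003, 0.125]
force: [-0.3, 0.5, -1.5]
width: 0.0216
gripper_force: 60.0
```

```bash
python3 - <<'E'
from h import *
s=arm.get_state();print(s['eef_pos'],s['ee_rot'],s['force'])
c=cam('wrist');w=vision.grab_frame('wrist');cv2.imwrite('pics/w4.png',w[:,:,::-1])
q=vision.grab_frame('scene');cv2.imwrite('pics/scene2.png',q[:,:,::-1])
a=cv2.resize(w[0:250,180:450],(432,400));b=cv2.resize(q[120:250,240:400],(368,299));o=np.zeros((400,800,3),np.uint8);o[:,:432]=a;o[:299,432:]=b
cv2.imwrite('pics/m4.png',o[:,:,::-1])
E
```

```text
[0.41487904 0.09933191 0.03660827] [3.13963880e+00 2.95534832e-03 1.24868042e-01] [-0.34662976  0.47048094 -1.49386015]
```

View pics/m4.png

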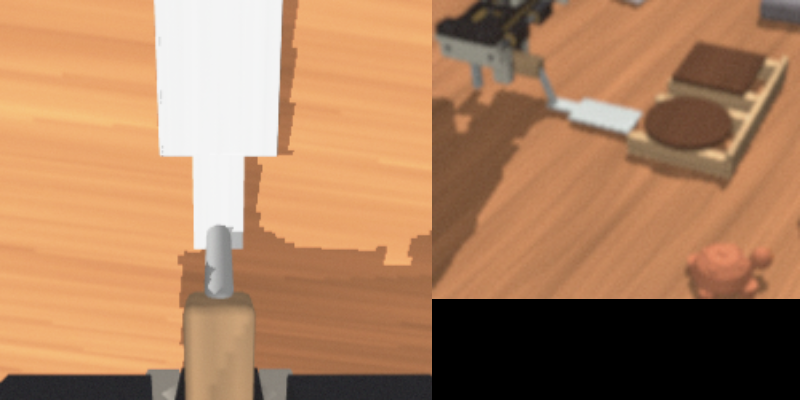

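The blade lies level ahead of the round coaster's bay, and its tip (about (637,125) in the mosaic) faces the gap between the runners. I'll check the lateral alignment in the top camera.

```bash
python3 - <<'E'
from h import *
c=cam('top');t=vision.grab_frame('top');cv2.imwrite('pics/top2.png',t[:,:,::-1])
for b in blobs(t,(0,0,140),(180,50,255),(245,195,300,270),60):
  p=plane(c,b.reshape(-1,2).astype(float),.012)[:,:2]*1000;r=cv2.minAreaRect(p.astype(np.float32));print('blade',r,cv2.boxPoints(r).round().tolist())
for b in blobs(t,(13,40,140),(24,118,255),(236,195,292,220),15):
  p=plane(c,b.reshape(-1,2).astype(float),.024)[:,:2]*1000;print('wood',cv2.minAreaRect(p.astype(np.float32)))
q=cv2.imread('pics/scene2.png')[:,:,::-1].copy()
for b in blobs(q,(0,0,140),(180,50,255),(270,155,335,185),40):print(cv2.approxPolyDP(b,1.5,True).reshape(-1,2).tolist())
print(arm.get_state()['eef_pos'])
E
```

```text
blade ((525.2811279296875, 112.65518188476562), (116.34647369384766, 46.856876373291016), 6.996638298034668) [[465.0, 129.0], [470.0, 82.0], [586.0, 96.0], [580.0, 143.0]]
wood ((606.175048828125, 168.3569793701172), (43.69926452636719, 14.516924858093262), 8.99087905883789)
wood ((608.6177368164062, 82.03421020507812), (26.439746856689453, 15.304173469543457), 7.610114097595215)
[[292, 165], [301, 172], [325, 177], [330, 170], [329, 168], [309, 163], [303, 165], [293, 162]]
[0.41612161 0.10046557 0.03810603]
```

In the tool's units: 0.109 m / 0.8 = 0.1363, -0.002 m / 0.8 = -0.0025.

Call:
nudge_tcp --plan '[0,0.01,-0.0025,0,0,0,0.025,-0.0025,0,0,0,0.04,-0.0025,0,0,0,0.055,-0.0025,0,0,0,0.07,-0.0025,0,0,0,0.085,-0.0025,0,0,0,0.1,-0.0025,0,0,0,0.115,-0.0025,0,0,0,0.13,-0.0025,0,0,0,0.1363,-0.0025,0,0,0,0.1363,-0.0025,0,0,0,0.1363,-0.0025,0,0]' --grip_n 60

```text
t: 8.58
eef_pos: [0.5235, 0.1159, 0.0376]
ee_rot: [-3.141, 0.0, 0.125]
force: [-0.2, 0.4, -1.6]
width: 0.0219
gripper_force: 60.0
```

```bash
python3 - <<'E'
from h import *
s=arm.get_state();print(s['eef_pos'],s['ee_rot'],s['force'],s['moment'])
t=vision.grab_frame('top');q=vision.grab_frame('scene');cv2.imwrite('pics/scene3.png',q[:,:,::-1])
b=cv2.morphologyEx(cv2.inRange(cv2.cvtColor(t,cv2.COLOR_RGB2HSV),(0,60,40),(25,255,100)),cv2.MORPH_OPEN,np.ones((5,5)));k=np.zeros_like(b);k[165:225,236:296]=b[165:225,236:296]
print(cv2.fitEllipse(max(cv2.findContours(k,0,1)[0],key=cv2.contourArea))[0])
E
```

```text
[0.5235498  0.11594297 0.03762446] [-3.14146696e+00  5.22460786e-05  1.24694548e-01] [-0.18957334  0.40463411 -1.60294242] [-0.10552492  0.09797171  0.03854   ]
(262.0274963378906, 192.00411987304688)
```

In the tool's units: -0.055 m / 0.8 = -0.0688, -0.053 m / 0.8 = -0.0663.

Call:
nudge_tcp --plan '[0,0,0,-0.005,0,0,0,0,-0.01,0,0,0,0,-0.0125,0,0,0,0,-0.015,0,0,0,0,-0.0175,0,0,0,0,-0.02,0,0,0,0,-0.0238,0,0,0,0,-0.0275,0,0,0,0,-0.0325,0,0,0,0,-0.0388,0,0,0,0,-0.045,0,0,0,0,-0.0525,0,0,0,0,-0.06,0,0,0,0,-0.0663,0,0,0,0,-0.0688,0,0,0,0,-0.0688,0,0,0,0,-0.0688,0,0,0,0,-0.0688,0]' --grip_n 60

```text
t: 10.18
eef_pos: [0.5234, 0.1159, 0.0923]
ee_rot: [3.141, 0.0, 0.125]
force: [-0.2, -0.5, -1.3]
width: 0.0212
gripper_force: 60.0
```

```bash
python3 - <<'E'
from h import *
s=arm.get_state();print(s['eef_pos'],s['ee_rot'],s['force'],s['moment'])
t=vision.grab_frame('top');q=vision.grab_frame('scene');w=vision.grab_frame('wrist');cv2.imwrite('pics/top4.png',t[:,:,::-1])
o=np.zeros((400,800,3),np.uint8);o[:,:432]=cv2.resize(w[0:250,180:450],(432,400));o[:299,432:]=cv2.resize(q[110:240,240:400],(368,299))
cv2.imwrite('pics/m5.png',o[:,:,::-1])
E
```

```text
[0.52337568 0.11594132 0.09230312] [3.14147920e+00 4.76996555e-04 1.25104202e-01] [-0.24559107 -0.47504047 -1.28659294] [-0.0535006   0.19911487  0.01131866]
```

View pics/m5.png

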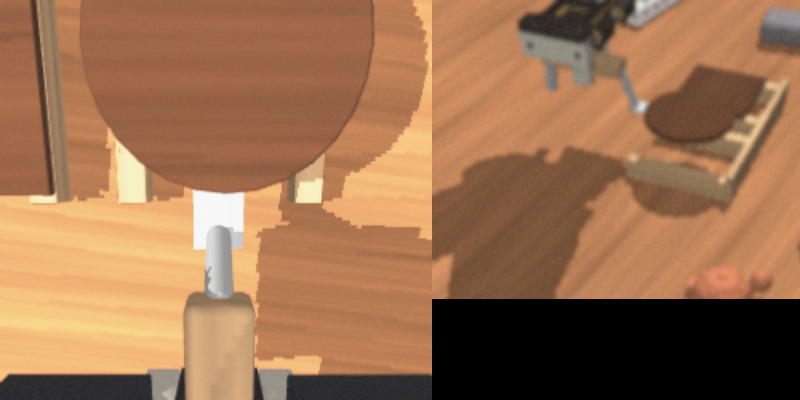

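The coaster rides level on the blade, clear above the rack. Wrist view: its edge is at row 190 over the neck. Scene view: its centre is at about (690,108) in the mosaic. Next, where it sits relative to the tool.

```bash
python3 - <<'E'
from h import *
def ell(n,im,box,v):
    b=cv2.inRange(cv2.cvtColor(im,cv2.COLOR_RGB2HSV),(0,60,40),(25,255,v));k=np.zeros_like(b);x0,y0,x1,y1=box;k[y0:y1,x0:x1]=b[y0:y1,x0:x1]
    k=cv2.morphologyEx(k,cv2.MORPH_OPEN,np.ones((7,7)));return max(cv2.findContours(k,0,1)[0],key=cv2.contourArea)
s=arm.get_state();p=s['eef_pos'];y=s['ee_rot'][2];u=np.array([np.cos(y),np.sin(y)]);n=np.array([-u[1],u[0]])
t=cv2.imread('pics/top4.png')[:,:,::-1].copy();q=ell('t',t,(236,160,296,220),95);e=cv2.fitEllipse(q);print(e)
P=plane(cam('top'),[e[0]],.0737)[0,:2];print('top',P,(P-p[:2])@u,(P-p[:2])@n)
c=cam('wrist');w=vision.grab_frame('wrist');q=ell('w',w,(215,0,425,125),165);q=cv2.convexHull(q).reshape(-1,2).astype(float);q=q[q[:,1]>3]
X=plane(c,q,.0737)[:,:2]
A=np.c_[2*X,np.ones(len(X))];r=np.linalg.lstsq(A,(X**2).sum(1),rcond=None)[0];print('wrist',r[:2],np.sqrt(r[2]+r[:2]@r[:2]),(r[:2]-p[:2])@u,(r[:2]-p[:2])@n)
E
```

```text
Traceback (most recent call last):
ValueError: max() iterable argument is empty
```

```bash
python3 - <<'E'
from h import *
t=cv2.imread('pics/top4.png');h=cv2.cvtColor(t,cv2.COLOR_BGR2HSV);print(h[180:200:6,240:285:5,2])
w=vision.grab_frame('wrist');cv2.imwrite('pics/w5.png',w[:,:,::-1]);h=cv2.cvtColor(w,cv2.COLOR_RGB2HSV);print(h[20:110:30,220:450:15,2])
c=cam('wrist');s=arm.get_state();p=s['eef_pos'];y=s['ee_rot'][2];u=np.array([np.cos(y),np.sin(y)]);n=np.array([-u[1],u[0]])
# edge of the coaster from crop: (mosaic px)/1.6 + (180,0)
E=np.array([(80,40),(90,100),(125,148),(160,175),(228,192),(290,178),(330,145),(362,95),(373,40)])/1.6+[180,0]
X=plane(c,E,.0737)[:,:2];A=np.c_[2*X,np.ones(len(X))];r=np.linalg.lstsq(A,(X**2).sum(1),rcond=None)[0]
print(r[:2],np.sqrt(r[2]+r[:2]@r[:2]),(r[:2]-p[:2])@u,(r[:2]-p[:2])@n)
E
```

```text
[[161  93  96  98  97  97  97  97 114]
 [ 95  94  94  93  94  97  94  94 116]
 [ 97  96  96  93  99  94  94  92  98]
 [101  98  96  91  91  94  89  90 124]]
[[189 160 158 159 158 159 159 161 159 159 159 160 159 189 181 184]
 [178 157 160 163 163 164 161 162 164 164 163 160 162 187 188 215]
 [163 185 148 152 154 154 153 155 157 155 158 154 201 199 190 243]]
[0.64709677 0.12886186] 0.05163006719090566 0.12428488438221685 -0.002638443364120175
```

In the tool's units: 0.186 m / 0.8 = 0.2325, -0.045 m / 0.8 = -0.0563, 0.314 rad / 6.2832 = 0.05.

Call:
nudge_tcp --plan '[0,-0.0013,0.005,0,0.001,0,-0.0038,0.015,0,0.0032,0,-0.0075,0.03,0,0.0064,0,-0.0125,0.0475,0,0.0102,0,-0.0175,0.0675,0,0.0143,0,-0.0225,0.0875,0,0.0188,0,-0.0275,0.1075,0,0.0231,0,-0.0325,0.1275,0,0.0274,0,-0.0375,0.1475,0,0.0317,0,-0.0425,0.1675,0,0.036,0,-0.0475,0.1875,0,0.0403,0,-0.0525,0.205,0,0.0441,0,-0.055,0.2175,0,0.0468,0,-0.0563,0.2275,0,0.0489,0,-0.0575,0.2325,0,0.05,0,-0.0575,0.2325,0,0.05,0,-0.0575,0.2325,0,0.05]' --grip_n 60

```text
t: 11.8
eef_pos: [0.5013, -0.0743, 0.0926]
ee_rot: [-3.142, -0.0, -0.189]
force: [0.4, 0.5, -1.9]
width: 0.0218
gripper_force: 60.0
```

```bash
python3 - <<'E'
import numpy as np
from station import arm, vision, job_done
s=arm.get_state();p=s['eef_pos'];y=s['ee_rot'][2];d=np.array([.480,-.2657])-p[:2];c,k=np.cos(y),np.sin(y)
print(p,y,'dx',d@[c,k],'dy',d@[k,-c],'turn',y+.503,s['moment'])
E
```

```text
[ 0.50126116 -0.07429476  0.09256062] -0.1890472849721907 dx 0.015087124418600531 dy 0.19199057227811375 turn 0.3139527150278093 [ 0.11599768  0.07752102 -0.02243984]
```

The rows are not in the units I measure in: shifts go in shares of 0.8 m and turns go in shares of 2 pi rad. I convert before sending: 0.192 m / 0.8 = 0.24, 0.19 m / 0.8 = 0.2375, 0.314 rad / 6.2832 = 0.05.

Call:
nudge_tcp --plan '[0,0,0.005,0,0.001,0,0.0013,0.015,0,0.0032,0,0.0025,0.03,0,0.0064,0,0.0038,0.0475,0,0.0102,0,0.005,0.0675,0,0.0143,0,0.0063,0.0875,0,0.0188,0,0.0075,0.1075,0,0.0231,0,0.01,0.1275,0,0.0274,0,0.0125,0.1475,0,0.0317,0,0.0138,0.1675,0,0.036,0,0.015,0.1875,0,0.0403,0,0.0163,0.205,0,0.0441,0,0.0175,0.22,0,0.0468,0,0.0188,0.2313,0,0.0489,0,0.0188,0.2375,0,0.05,0,0.0188,0.24,0,0.05,0,0.0188,0.24,0,0.05,0,0.0188,0.24,0,0.05]' --grip_n 60

```text
t: 13.3
eef_pos: [0.4799, -0.2654, 0.0925]
ee_rot: [-3.142, 0.0, -0.502]
force: [0.0, -0.2, -2.5]
width: 0.0216
gripper_force: 60.0
```

```bash
python3 - <<'E'
from h import *
s=arm.get_state();p=s['eef_pos'];y=s['ee_rot'][2];u=np.array([np.cos(y),np.sin(y)]);n=np.array([-u[1],u[0]]);print(p,y,s['moment'])
c=cam('wrist');w=vision.grab_frame('wrist');t=vision.grab_frame('top');cv2.imwrite('pics/w6.png',w[:,:,::-1]);cv2.imwrite('pics/top6.png',t[:,:,::-1])
h=cv2.cvtColor(w,cv2.COLOR_RGB2HSV)
print(h[20,200:440:15].tolist())
o=np.zeros((400,800,3),np.uint8);o[:,:432]=cv2.resize(w[0:250,180:450],(432,400));o[:368,432:]=cv2.resize(t[165:265,385:485],(368,368));cv2.imwrite('pics/m6.png',o[:,:,::-1])
E
```

```text
[ 0.47986677 -0.26536438  0.09252784] -0.5023176790802282 [ 0.07986553  0.15564672 -0.00081783]
[[16, 125, 244], [13, 134, 237], [12, 135, 127], [11, 124, 107], [10, 132, 106], [11, 129, 105], [9, 126, 109], [9, 125, 108], [9, 127, 110], [10, 127, 108], [11, 131, 109], [10, 128, 106], [10, 132, 106], [11, 135, 108], [10, 131, 109], [12, 137, 192]]
```

View pics/m6.png

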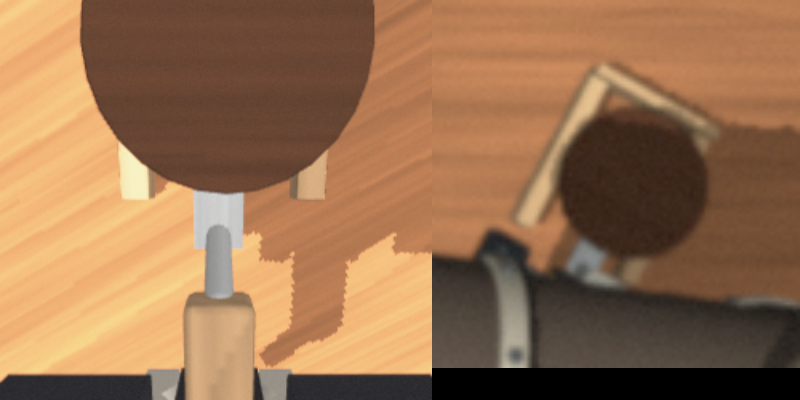

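The coaster sits on the blade as before and the runners show evenly on both sides, at mosaic columns 136 and 309. It is about 2 mm short along x, so I correct that while lowering, slowly near contact.

In the tool's units: 0.054 m / 0.8 = 0.0675, 0.002 m / 0.8 = 0.0025.

Call:
nudge_tcp --plan '[0,0.0013,0,0.0038,0,0,0.0025,0,0.01,0,0,0.0025,0,0.0175,0,0,0.0025,0,0.025,0,0,0.0025,0,0.0325,0,0,0.0025,0,0.0388,0,0,0.0025,0,0.0425,0,0,0.0025,0,0.0444,0,0,0.0025,0,0.0463,0,0,0.0025,0,0.0481,0,0,0.0025,0,0.05,0,0,0.0025,0,0.0519,0,0,0.0025,0,0.0538,0,0,0.0025,0,0.0556,0,0,0.0025,0,0.0575,0,0,0.0025,0,0.06,0,0,0.0025,0,0.0638,0,0,0.0025,0,0.0675,0,0,0.0025,0,0.0675,0,0,0.0025,0,0.0675,0]' --grip_n 60

```text
t: 15.07
eef_pos: [0.4815, -0.2666, 0.0383]
ee_rot: [3.141, 0.001, -0.503]
force: [-0.3, -0.6, -1.0]
width: 0.0217
gripper_force: 60.0
```

```bash
python3 - <<'E'
from h import *
s=arm.get_state();print(s['eef_pos'],s['ee_rot'],s['force'],s['moment'])
c=cam('wrist');w=vision.grab_frame('wrist');t=vision.grab_frame('top');q=vision.grab_frame('scene');cv2.imwrite('pics/w7.png',w[:,:,::-1])
o=np.zeros((400,800,3),np.uint8);o[:,:432]=cv2.resize(w[0:250,180:450],(432,400));o[:368,432:]=cv2.resize(q[230:330,170:270],(368,368));cv2.imwrite('pics/m7.png',o[:,:,::-1])
E
```

```text
[ 0.48146612 -0.26656789  0.03828814] [ 3.14138539e+00  5.49538292e-04 -5.02745728e-01] [-0.27310826 -0.59473875 -0.98914704] [ 0.04609015  0.00541662 -0.02927194]
```

View pics/m7.png

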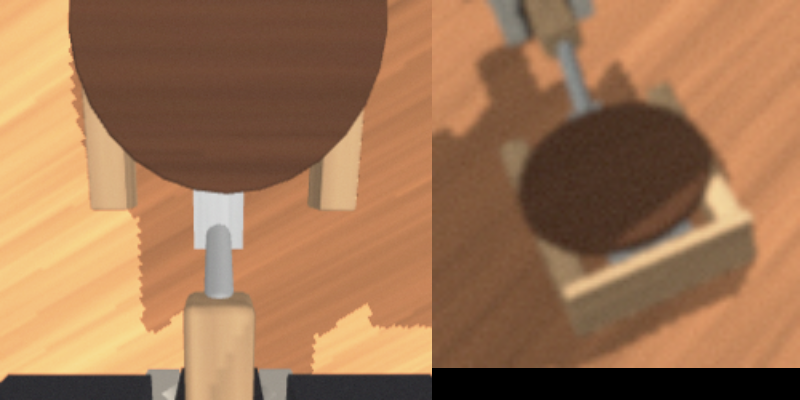

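The coaster now lies flat on the runners, seen slightly larger than the blade would hold it, so the blade is free beneath it. I draw the spatula straight back.

In the tool's units: -0.125 m / 0.8 = -0.1563, -0.058 m / 0.8 = -0.0725.

Call:
nudge_tcp --plan '[0,-0.005,0,0,0,0,-0.015,0,0,0,0,-0.0275,0,0,0,0,-0.0425,0,0,0,0,-0.0575,0,0,0,0,-0.0725,0,0,0,0,-0.0875,0,0,0,0,-0.1025,0,0,0,0,-0.1175,0,0,0,0,-0.1325,0,0,0,0,-0.1475,0,0,0,0,-0.1563,0,0,0,0,-0.1563,0,0,0,0,-0.1563,0,0.0038,0,0,-0.1563,0,0.0063,0,0,-0.1563,0,0.0088,0,0,-0.1563,0,0.0106,0,0,-0.1563,0,0.0106,0,0,-0.1563,0,0.0106,0]' --grip_n 60

```text
t: 16.8
eef_pos: [0.3721, -0.2065, 0.0298]
ee_rot: [3.141, 0.001, -0.503]
force: [0.2, 0.3, -1.4]
width: 0.0216
gripper_force: 60.0
```

```bash
python3 - <<'E'
from h import *
s=arm.get_state();print(s['eef_pos'],s['ee_rot'],s['force'],s['moment'])
t=vision.grab_frame('top');cv2.imwrite('pics/top8.png',t[:,:,::-1]);c=cam('top')
h=cv2.cvtColor(t,cv2.COLOR_RGB2HSV)
b=cv2.inRange(h,(0,60,30),(25,255,95));k=np.zeros_like(b);k[180:250,400:475]=b[180:250,400:475];k=cv2.morphologyEx(k,cv2.MORPH_OPEN,np.ones((7,7)))
q=cv2.findContours(k,0,1)[0]
for g in q:
  e=cv2.fitEllipse(g);print(e,plane(c,[e[0]],.032),plane(c,[e[0]],.032)[0,:2]-[.589,-.328])
E
```

```text
[ 0.3721492  -0.20647932  0.02979152] [ 3.14129096e+00  5.44624544e-04 -5.03000803e-01] [ 0.24145066  0.3338549  -1.35294717] [0.00217626 0.03533409 0.02145384]
((434.7986145019531, 214.0764617919922), (36.195037841796875, 36.47822952270508), 138.0062255859375) [[ 0.59080377 -0.32928294  0.032     ]] [ 0.00180377 -0.00128294]
```

The coaster is within about 2 mm of the stand's centre. I open the fingers and back off upward.

In the tool's units: -0.16 m / 0.8 = -0.2, -0.13 m / 0.8 = -0.1625.

Call:
nudge_tcp --plan '[0.024,0,0,0,0,0.03,0,0,0,0,0.05,0,0,0,0,0.07,0,0,0,0,0.088,0,0,0,0,0.088,0,0,0,0,0.088,0,0,0,0,0.088,0,0,-0.025,0,0.088,0,0,-0.0625,0,0.088,0,0,-0.1125,0,0.088,0,0,-0.1625,0,0.088,0,0,-0.2,0,0.088,0,0,-0.2,0,0.088,0,0,-0.2,0]'

```text
t: 18.02
eef_pos: [0.3732, -0.2064, 0.192]
ee_rot: [-3.139, -0.004, -0.503]
force: [-1.4, -1.0, -0.4]
width: 0.0872
gripper_force: 0.0
```

```bash
python3 - <<'E'
from h import *
w=vision.grab_frame('wrist');c=cam('wrist');q=vision.grab_frame('scene')
for b in blobs(w,(0,0,90),(180,60,255),(250,0,400,235),200):
  r=cv2.minAreaRect((plane(c,b.reshape(-1,2).astype(float),.003)[:,:2]*1000).astype(np.float32));print(r)
o=np.zeros((400,800,3),np.uint8);o[:,:400]=cv2.resize(w[0:300,150:450],(400,400));o[:,400:]=cv2.resize(q[130:330,100:300],(400,400));cv2.imwrite('pics/m9.png',o[:,:,::-1])
E
```

```text
((458.9842834472656, -255.38909912109375), (45.658016204833984, 130.41029357910156), 61.35221862792969)
```

View pics/m9.png

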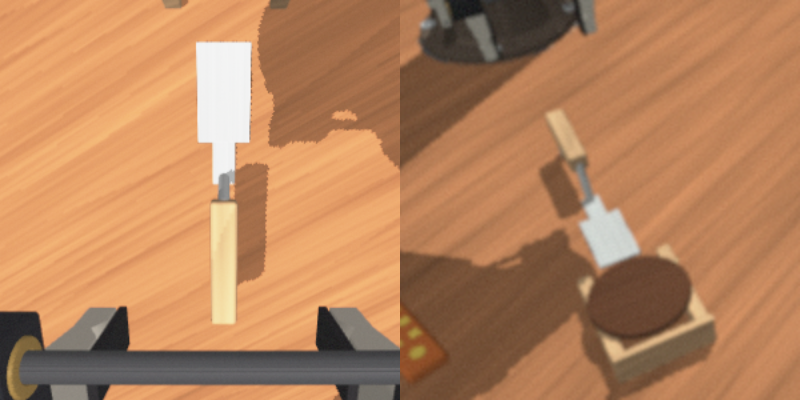

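The spatula lies flat and free, with its blade tip about 20 mm short of the stand (mosaic (620,260)), and the coaster is centred on the stand. I'm handing the job in.

```bash
python3 -c "
from station import arm, vision, job_done
print(job_done())"
```

```text
the job is handed in; nothing more can be done
None
```

I handed the job in at about 18 s, but `job_done()` gave no verdict: the round coaster is flat on the stand, about 2 mm off centre by the top camera, the spatula is released flat on the shelf about 20 mm clear of the stand, and I did not re-measure the square coaster, which I never went near.

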